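# Fetch the boxed-in spinning top

### The arm

A 6-joint arm with a two-finger parallel gripper is mounted at the origin on the work surface. World frame = base frame: x ahead of the robot, y to its left, z up, the work surface at z = 0. Lengths are in mm, angles in rad, forces in N, time in s.
With the tool pointing down it reaches from about 250 to 775 mm from the base axis. Payload 8.9 kg.
Tool frame: the origin (TCP) lies midway between the tips of the shut fingers; the grasp point (between the pads) lies 19 mm behind it; z points along the fingers, x is the direction in which the jaws open and shut, and the axes are right-handed (so a half turn about z gives the same grasp; the last joint's range is limited). The gripper opens to 85 mm and grips with 20 to 120 N. Pads are 22 mm wide; open, the fingers measure 114 mm over their backs; the gripper's body (76 mm by 85 mm) begins 54 mm behind the grasp point. The pads swing forward as they close: fully open they stand 13 mm farther back than shut.
Start: joints at [-0.139, 0.291, -0.153, 1.127, 0, 1.431], TCP at [524.999, 0.004, 231.305] pointing down, gripper open.
Joint ranges: [-2.52, 2.52], [-0.91, 1.74], [-1.3, 1.37], [-1.96, 2.02], [-1.52, 1.47], [-3.14, 3.14]. Speed limits (rad/s): [2.22, 2.22, 2.79, 3.14, 3.14, 3.14].

### API

Orientations are given as a 3x3 rotation matrix whose columns are the frame's x, y, z axes.
In Python, from rig import bot gives the robot as it stands.
- The arm moves only by the tool send_rows, never from a script. Its argument "steps" is a list that holds one entry, the list of rows, each a list of 5 numbers: the shift along the world's x, y, z in cm, then the turn about the world's z in degrees, then the opening, from -1 (shut) to 1 (fully open). A call has exactly 5 rows; each row shifts and turns the commanded pose from where the row before left it; what a row does not reach is not made up. A row lasts 1/10 s, in which the tool goes at most 50 mm and 8.59 degrees, less where a joint would pass 70% of its speed; a pose out of reach is approached as far as the arm can. A call with a gripper value outside its range is refused whole. The fingers move at their own pace and stop on an object; the grip force is fixed at half the most. Time passes only in rows, so rows that do not move let the fingers close, or fill a call up. It gives the time, the measured TCP pose, the force and the opening at its end, in the units of the state.
- bot.get_obs(): the state, without advancing time (a new reading comes with each control period).
- bot.get_image(name): name is "scene" or "side" or "wrist"; returns a dict with "color" (400x640x3 uint8, blue, green, red), "fovy" (degrees; the focal length in pixels is half the picture's height over the tangent of half this angle, whatever the lens; pixels are square), "cx", "cy" (the principal point, pixels), "T" (4x4, takes a point from camera to world coordinates). Camera axes: x right, y down, z forward; pixel columns grow to the right and rows downward; lengths in mm; the calibration is good to about 2 mm. A picture is of the moment at which its call begins. There is no depth.
- bot.sign_off(): hands the job in, once; it reports no verdict.
Trained networks look in the newest picture that a camera, given by its name, has taken for a name from the list of things; names that differ only in an ending like _2 or _b are one class to them, and where a whole thing is asked for, a point or a joint stands for the part that bears it (a point fixed in the world has none). Each returns a list of dicts, best first, with "p" (0 to 1); they miss things now and then, are a little off and sometimes report something else, mostly with a low value. They report only what shows in the picture. A call takes as long as a camera call. They do not tell look-alikes from the thing itself.
- bot.regions_of(camera, label): "mask" (400x640 bool, what is visible of it).
- bot.mark_of(camera, label): "xyz" ([x, y, z] in mm, in the coordinates of the camera as it stood for that picture, good to about 4 mm: a listed point, or the origin of a listed thing).
The state is a dict: "clock": time; "joint_pos": joint angles; "qd": joint speeds; "effort": joint torques, N m; "tool_pos": TCP position; "tool_rot": TCP orientation; "wrist_force": force on the tool from outside, world axes, zero at the start; "torque": the same for the moment, N m; "grip_width": finger opening in mm.
Only numpy, scipy, OpenCV 4.12 (cv2) and the standard library are available. Lean on these libraries where they do the work, as an engineer would, in place of code of your own. Each camera call takes 0.05 s, during which the arm holds its last target.

### The job

The spinning top is boxed in behind the battery lamp, the candy jar and the pen cup: first stand all three aside in the dark wooden tray, leaving the top where it is until then. Next stand the spinning top upright in the middle of the white coaster, and only after that put the lamp, the jar and the cup back, each upright in the middle of the cork mat it came from. Tip nothing over, and leave the remote control where it lies.

Things in the scene. Friction and masses are not known exactly. Their poses are not given: they have to be found in the camera images.
- jar_mid (a point): empty green glass candy jar with a steel twist cap, 92 mm high: body 56 mm across with straight sides from 2 to 68 mm above its foot, cap 46 mm across; about 0.24 kg; stands on one of the cork mats (which one varies). The point is on its axis, half-way up; z is up.
- cup_mid (a point): empty round wooden pen cup, open at the top, 58 mm across with straight sides, 85 mm high, wall 5 mm; about 0.13 kg; stands on one of the cork mats (which one varies). The point is on its axis, half-way up; z is up.
- lamp_mid (a point): small battery lamp, 96 mm high: grey foot 56 mm across, cream cylindrical shade 52 mm across from 24 to 78 mm above its foot, grey lid 54 mm across, black turning knob 20 mm across on top; about 0.22 kg; stands on one of the cork mats (which one varies). The point is on its axis, half-way up; z is up.
- top_mid (a point): plastic spinning top standing upright on its flat foot (24 mm across) directly on the marble slab, 48 mm high; widest part a straight band 48 mm across from 18 to 34 mm above its foot (the place to grip, 2 mm above this point), small white button at the top; about 0.05 kg. Three things stand round its front and sides, about 16 mm from it; on the far side a stack of two books, 48 mm high, is 38 mm from it. The point is on its axis, half-way up; z is up.
- mat_a: the front mat, nearest the robot: one of three alike round cork mats, 80 mm across, 4 mm thick, on the 8 mm marble slab; fixed. Origin: centre of its underside (its upper face is 12 mm above the table); x points from the front of the display to the books. The middle of each mat is 67 to 69 mm from the spinning top's axis at the start; the front mat is 87 mm from each side mat. Each thing starts in the middle of its mat.
- mat_b: the mat on the left (+y) of the spinning top, made and measured as mat_a.
- mat_c: the mat on the right (-y) of the spinning top, made and measured as mat_a.
- tray: empty dark wooden tray, fixed on the table left or right of the display, 310 mm long (its x) by 135 mm wide (its y); flat floor 6 mm thick, rim 8 mm wide and 14 mm high. Origin: centre of its underside. Room for three things in a row 90 mm apart along its x.
- coaster: white ceramic coaster, round, 100 mm across, 7 mm thick, flat, fixed on the table on the other side of the display from the tray. Origin: centre of its underside.
- remote: black remote control, 150 x 44 x 18 mm, lying loose between the robot and the display, long axis (its x) roughly left to right. Origin: centre of its underside. To be left alone.
Not all that is in view belongs to the job. Leave any red look-alike of the part that bears lamp_mid alone.

How it is judged (in metres and radians):
On the way, in this order (a step that is already met when the one before it is completed fails the run):
1. the jar, the cup and the lamp all stand upright in the tray, and the spinning top has not been moved yet (x of jar_mid in the frame of tray between -0.15 and 0.15 m and y of jar_mid in the frame of tray between -0.06 and 0.06 m and z of jar_mid in the frame of tray between 0.047 and 0.057 m and angle between each of jar_mid, cup_mid, lamp_mid's own z axis and vertical below 0.15 rad and x of cup_mid in the frame of tray between -0.15 and 0.15 m and y of cup_mid in the frame of tray between -0.06 and 0.06 m and z of cup_mid in the frame of tray between 0.0435 and 0.0535 m and x of lamp_mid in the frame of tray between -0.15 and 0.15 m and y of lamp_mid in the frame of tray between -0.06 and 0.06 m and z of lamp_mid in the frame of tray between 0.049 and 0.059 m and distance of top_mid from where it was at the start of the episode below 0.015 m), for 0.3 s.
2. the spinning top stands upright in the middle of the coaster while the three still stand in the tray (x of jar_mid in the frame of tray between -0.15 and 0.15 m and y of jar_mid in the frame of tray between -0.06 and 0.06 m and z of jar_mid in the frame of tray between 0.047 and 0.057 m and angle between each of jar_mid, cup_mid, lamp_mid, top_mid's own z axis and vertical below 0.15 rad and x of cup_mid in the frame of tray between -0.15 and 0.15 m and y of cup_mid in the frame of tray between -0.06 and 0.06 m and z of cup_mid in the frame of tray between 0.0435 and 0.0535 m and x of lamp_mid in the frame of tray between -0.15 and 0.15 m and y of lamp_mid in the frame of tray between -0.06 and 0.06 m and z of lamp_mid in the frame of tray between 0.049 and 0.059 m and horizontal distance between top_mid and coaster below 0.015 m and z of top_mid in the frame of coaster between 0.026 and 0.036 m), for 0.3 s.
At the end, for the whole second after the job is handed in: The spinning top stands upright (within 0.15 rad) on the coaster, its axis within 15 mm of the coaster's middle; the jar, the cup and the lamp stand upright (within 0.15 rad), each within 15 mm of where it stood at the start; all at rest and released (horizontal distance between top_mid and coaster below 0.015 m and z of top_mid in the frame of coaster between 0.026 and 0.036 m and angle between each of top_mid, jar_mid, cup_mid, lamp_mid's own z axis and vertical below 0.15 rad and linear speed of each of top, jar, cup, lamp below 0.02 m/s and distance of each of jar_mid, cup_mid, lamp_mid from where it was at the start of the episode below 0.015 m); the robot touches nothing.
It fails at once if the jar, the cup, the lamp or the spinning top is tipped over (more than 0.6 rad) (angle between any of jar_mid, cup_mid, lamp_mid, top_mid's own z axis and vertical above 0.6 rad).
It fails at once if the remote control is shifted by more than 20 mm (distance of remote from where it was at the start of the episode above 0.02 m).
It also fails if it takes over 138 s, if anything falls off the work surface, if the arm or the gripper's body presses on something with over 40 N, if the wrist force passes 120 N, or if a joint passes its speed limit or range.

## Working session

There is one attempt and no reset: what is moved stays moved. The work goes in short steps, Python scripts to look and compute and a tool call to move; the robot and the scene stay as the last step left them, time stands still between calls to the robot, and variables do not carry over. Pictures are saved under pics/ and viewed, and the job is handed in when it is done.

Besides the shell and the picture viewer there is one more tool, called in YAML: its name, and indented under it one key for each argument. send_rows: Moves the arm, as the interface text tells. Its arguments: {"type":"object","properties":{"steps":{"type":"array","items":{"type":"array","items":{"type":"array","items":{"type":"number"}}}}},"required":["steps"]}

```bash
ls; mkdir -p pics; python3 - <<'E'
from rig import bot
import cv2,numpy as np
print(bot.get_obs())
for n in ("scene","side","wrist"):
    i=bot.get_image(n); cv2.imwrite(f"pics/{n}0.png",i["color"]); print(n,i["fovy"],i["cx"],i["cy"],np.round(i["T"],3).tolist())
    T=i["T"]
    for l in ["jar_mid","cup_mid","lamp_mid","top_mid","mat_a","mat_b","mat_c","tray","coaster","remote"]:
        for d in bot.mark_of(n,l)[:4]:
            p=T@np.r_[d["xyz"],1]; print(l,round(d["p"],2),np.round(p[:3],1))
E
```

```text
pics
{'clock': 0.0, 'joint_pos': array([-1.39288329e-01,  2.91287727e-01, -1.54118560e-01,  1.12671070e+00,
        2.55008163e-05,  1.43149989e+00]), 'qd': array([6.43380444e-04, 3.74085803e-05, 1.08080044e-03, 6.87638369e-04,
       1.31074219e-04, 5.01527593e-04]), 'effort': array([-3.46096487e-03, -5.37150800e+01,  3.31364536e+01,  1.60375424e-02,
       -3.39078597e-04,  1.08972756e-05]), 'tool_pos': array([5.24561170e+02, 7.98168986e-02, 2.30731342e+02]), 'tool_rot': array([[ 9.99999149e-01,  7.95053160e-06, -1.30432947e-03],
       [ 8.22263745e-06, -9.99999978e-01,  2.08612193e-04],
       [-1.30432779e-03, -2.08622741e-04, -9.99999128e-01]]), 'wrist_force': array([-0.18569148, -0.35859533, -0.09697736]), 'torque': array([-0.01198714,  0.0007682 , -0.01315487]), 'grip_width': 85.42793264352368}
scene 51.30319968785629 324.9749133016701 200.40809732736702 [[0.165, 0.835, -0.525, 919.662], [0.986, -0.137, 0.093, -76.629], [0.006, -0.533, -0.846, 761.65], [0.0, 0.0, 0.0, 1.0]]
jar_mid 0.68 [592.   32.4  59.7]
cup_mid 0.7 [526.  -35.6  58.1]
lamp_mid 0.97 [ 371.5 -133.2   49.7]
l
[... 1075 characters left out ...]
 ]
mat_b 0.74 [523.6 -30.1   6.2]
mat_b 0.6 [587.1  33.1   8.4]
mat_c 0.92 [ 574.  -101.7    8. ]
mat_c 0.74 [523.6 -30.1   6.2]
mat_c 0.6 [587.1  33.1   8.4]
tray 0.68 [482.4 301.3  -4.4]
coaster 0.67 [ 502.5 -279.7    1.7]
remote 0.63 [373.6   8.7   6.3]
remote 0.55 [526.4 -34.   53.5]
wrist 63.213705000314626 318.6602211255492 200.5442490435469 [[1.0, -0.0, 0.001, 525.499], [0.0, -0.963, -0.269, 66.752], [0.001, 0.269, -0.963, 373.966], [0.0, 0.0, 0.0, 1.0]]
jar_mid 0.92 [591.1  24.4  53.6]
cup_mid 0.96 [526.4 -32.2  53.7]
cup_mid 0.56 [591.6  24.2  55.7]
lamp_mid 0.74 [ 573.4 -103.4   57.2]
lamp_mid 0.74 [529.8 -31.8  53.2]
top_mid 0.74 [593.3 -41.6  35.7]
remote 0.65 [374.9   8.5  -1.2]
```

View pics/scene0.png

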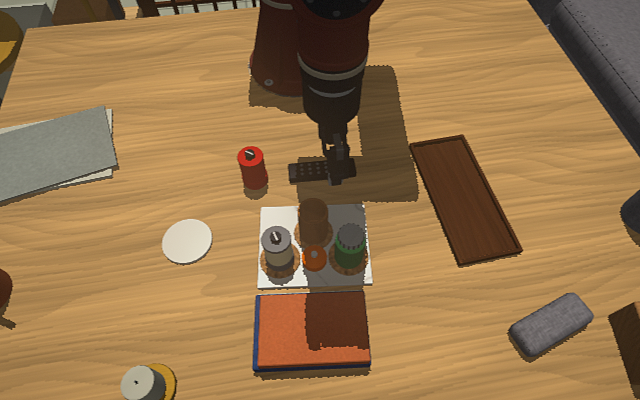

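View pics/side0.png

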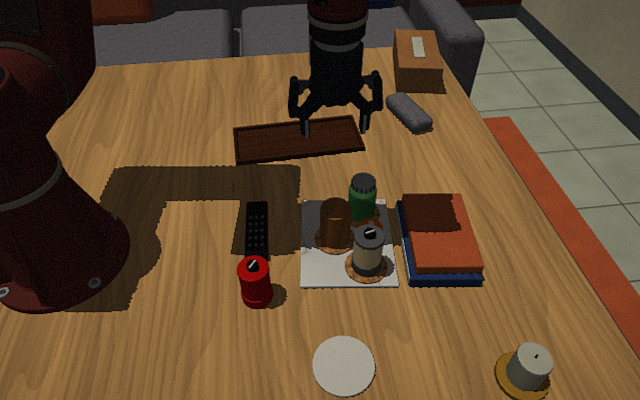

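View pics/wrist0.png

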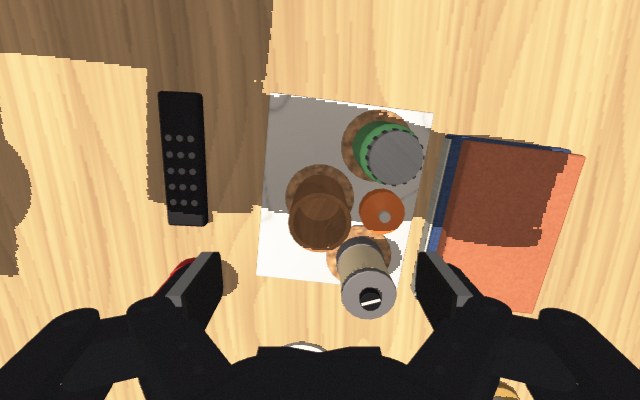

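The pictures show:
- **Lamps:** the cream/grey lamp is at scene pixel (277,248), on the right mat. The red one, at scene (252,168), is the look-alike and I leave it alone. The white candle at (145,383) is irrelevant.
- **Other things:** the cup is at (313,220) on the front mat and the jar at (350,245) on the left mat. The top is at (315,258). The tray is on the left (+y) and the coaster on the right.

Next I refine the positions with the masks and confirm the lamp in a crop.

```bash
cat > h.py <<'E'
from rig import bot
import cv2,numpy as np
def proj(i,px,z):
    f=200/np.tan(np.radians(i["fovy"]/2)); px=np.asarray(px,float).reshape(-1,2)
    d=np.c_[(px[:,0]-i["cx"])/f,(px[:,1]-i["cy"])/f,np.ones(len(px))]@i["T"][:3,:3].T
    o=i["T"][:3,3]; return o+d*((z-o[2])/d[:,2])[:,None]
def pix(i,p):
    f=200/np.tan(np.radians(i["fovy"]/2)); c=np.linalg.inv(i["T"])@np.r_[p,1]
    return f*c[0]/c[2]+i["cx"],f*c[1]/c[2]+i["cy"]
E
python3 - <<'E'
from h import *
for n in ("scene","side"):
    i=bot.get_image(n)
    for l,z in (("tray",14),("coaster",7),("remote",18)):
        for r in bot.regions_of(n,l)[:2]:
            c=max(cv2.findContours(r["mask"].astype(np.uint8),0,2)[0],key=cv2.contourArea)
            w=proj(i,c,z)[:,:2].astype(np.float32)
            print(n,l,round(r["p"],2),len(c),cv2.minAreaRect(w))
i=bot.get_image("scene")
cv2.imwrite("pics/crop.png",cv2.resize(i["color"][130:310,220:400],None,fx=3.2,fy=3.2,interpolation=2))
E
```

```text
scene tray 0.74 252 ((484.8671875, 295.2342224121094), (314.4070129394531, 141.64474487304688), 2.4210996627807617)
scene tray 0.41 30 ((374.1377868652344, -20.086406707763672), (87.77365112304688, 52.46337890625), 87.35266876220703)
scene coaster 0.74 70 ((501.9180908203125, -285.96075439453125), (100.15215301513672, 99.43656158447266), 65.31816101074219)
scene remote 0.84 24 ((376.1351318359375, -20.58218765258789), (85.13092803955078, 51.900447845458984), 84.21388244628906)
side tray 0.92 104 ((483.4346008300781, 293.0919494628906), (312.8194885253906, 155.14996337890625), 2.083613872528076)
side coaster 0.82 90 ((500.4251403808594, -285.54931640625), (100.49121856689453, 98.25979614257812), 70.99879455566406)
side remote 0.56 29 ((374.2568054199219, 7.79400634765625), (155.14430236816406, 42.912227630615234), 87.09918212890625)
```

View pics/crop.png

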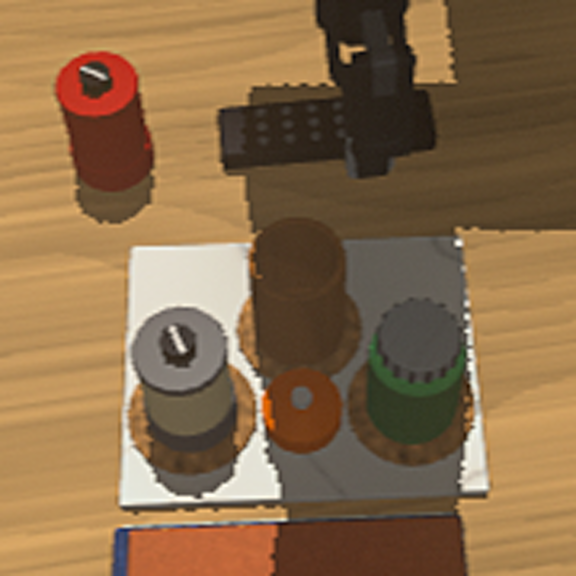

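The crop confirms it: the cream-shaded lamp at crop (180,370) is the one to move, and the red one at crop (105,120) stays. Jar first.

send_rows:
  steps:
    - [[2,1,-2,0,1],[2,1,-2,0,1],[2.4,0.7,-2,0,1],[0,0,-2,0,1],[0,0,0,0,1]]

```text
clock: 2.6
tool_pos: [587.4, 27.4, 148.5]
tool_rot: [[1.0, 0.0, -0.005], [0.0, -1.0, 0.0], [-0.005, -0.0, -1.0]]
wrist_force: [-0.5, -0.2, 0.0]
grip_width: 85.6
```

send_rows:
  steps:
    - [[0.1,0,-3,0,1],[0,0,-3,0,1],[0,0,-3,0,1],[0,0,-1.8,0,1],[0,0,0,0,1]]

```text
clock: 3.1
tool_pos: [588.2, 26.9, 42.0]
tool_rot: [[1.0, -0.0, -0.004], [-0.0, -1.0, 0.0], [-0.004, -0.0, -1.0]]
wrist_force: [-1.1, -0.5, 0.6]
grip_width: 85.3
```

```bash
python3 - <<'E'
from h import *
a=[bot.get_image(n)["color"] for n in ("side","wrist")]
cv2.imwrite("pics/j1.png",np.vstack([cv2.resize(a[0][120:320,220:540],(640,400)),a[1]])[:, :][::1][:800] if 0 else cv2.resize(np.hstack([cv2.resize(a[0][120:320,220:540],(640,400)),a[1]]),(800,250)))
print(bot.get_obs()["tool_pos"])
E
```

```text
[590.38807232  26.84005316  44.55010902]
```

View pics/j1.png

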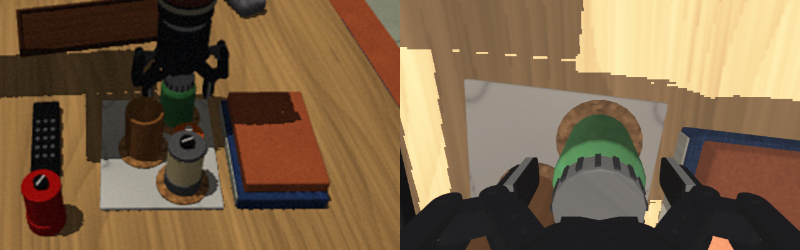

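The jar, near wrist-view pixel (600,190), sits well centred between the jaws. Closing.

send_rows:
  steps:
    - [[0,0,-0.2,0,0],[0,0,0,0,-0.5],[0,0,0,0,-1],[0,0,0,0,-1],[0,0,0,0,-1]]

```text
clock: 3.7
tool_pos: [590.6, 26.9, 42.9]
tool_rot: [[1.0, 0.0, 0.002], [0.0, -1.0, -0.0], [0.002, 0.0, -1.0]]
wrist_force: [-2.7, 0.4, 9.1]
grip_width: 54.6
```

send_rows:
  steps:
    - [[0,0,0,0,-1],[0,0,0,0,-1],[0,0,1,0,-1],[0,0,2,0,-1],[0,0,2,0,-1]]

```text
clock: 4.2
tool_pos: [589.7, 27.0, 92.4]
tool_rot: [[1.0, -0.0, -0.0], [-0.0, -1.0, 0.0], [-0.0, -0.0, -1.0]]
wrist_force: [-0.2, -0.0, -2.2]
grip_width: 54.8
```

send_rows:
  steps:
    - [[0,1,2,0,-1],[0,2,2,0,-1],[0,3,0,0,-1],[0,4,0,0,-1],[0,4,0,0,-1]]

```text
clock: 4.7
tool_pos: [590.1, 168.1, 132.5]
tool_rot: [[1.0, -0.001, 0.001], [-0.001, -1.0, 0.0], [0.001, -0.0, -1.0]]
wrist_force: [0.1, -0.3, -1.8]
grip_width: 55.1
```

send_rows:
  steps:
    - [[-0.5,4,0,0,-1],[0,4,0,0,-1],[0,3,0,0,-1],[0,2,0,0,-1],[0,0.4,0,0,-1]]

```text
clock: 5.2
tool_pos: [584.8, 303.0, 131.7]
tool_rot: [[1.0, 0.002, 0.0], [0.002, -1.0, 0.0], [0.0, -0.0, -1.0]]
wrist_force: [0.8, 0.1, -2.1]
grip_width: 54.7
```

send_rows:
  steps:
    - [[0,0,-2,0,-1],[0,0,-2,0,-1],[0,0,-2,0,-1],[0,0,-1.5,0,-1],[0,0,0,0,-1]]

```text
clock: 5.7
tool_pos: [583.7, 299.2, 54.4]
tool_rot: [[1.0, -0.001, -0.004], [-0.001, -1.0, -0.002], [-0.004, 0.002, -1.0]]
wrist_force: [-0.2, -0.5, -1.8]
grip_width: 54.6
```

send_rows:
  steps:
    - [[0,0,-1,0,-1],[0,0,-0.6,0,-1],[0,0,0,0,-1],[0,0,-0.2,0,-1],[0,0,0,0,-1]]

```text
clock: 6.2
tool_pos: [585.1, 301.1, 38.5]
tool_rot: [[1.0, 0.0, 0.0], [0.0, -1.0, 0.0], [0.0, -0.0, -1.0]]
wrist_force: [-0.9, -0.8, -1.7]
grip_width: 54.7
```

send_rows:
  steps:
    - [[0,0,-0.1,0,-1],[0,0,-0.1,0,-1],[0,0,0,0,0],[0,0,0,0,1],[0,0,0,0,1]]

```text
clock: 6.7
tool_pos: [585.2, 301.1, 36.5]
tool_rot: [[1.0, 0.0, 0.0], [0.0, -1.0, 0.0], [0.0, -0.0, -1.0]]
wrist_force: [-0.1, 0.3, 0.4]
grip_width: 81.0
```

send_rows:
  steps:
    - [[0,0,0,0,1],[0,0,1,0,1],[0,0,3,0,1],[0,0,4,0,1],[0,0,4,0,1]]

```text
clock: 7.2
tool_pos: [584.7, 300.9, 158.1]
tool_rot: [[1.0, -0.0, -0.0], [-0.0, -1.0, -0.0], [-0.0, 0.0, -1.0]]
wrist_force: [1.1, 0.8, 1.0]
grip_width: 84.8
```

send_rows:
  steps:
    - [[0,-2,1,0,1],[0,-4,0,0,1],[0,-5,0,0,1],[0,-5,0,0,1],[0,-5,0,0,1]]

```text
clock: 7.7
tool_pos: [584.5, 88.9, 166.6]
tool_rot: [[1.0, 0.0, 0.0], [0.0, -1.0, -0.0], [0.0, 0.0, -1.0]]
wrist_force: [1.0, -1.4, 0.6]
grip_width: 85.3
```

send_rows:
  steps:
    - [[-0.5,-5,0,0,1],[-0.6,-5,0,0,1],[0,-4.5,0,0,1],[0,-3,0,0,1],[0,-2,0,0,1]]

```text
clock: 8.2
tool_pos: [573.5, -106.3, 166.5]
tool_rot: [[1.0, -0.002, 0.0], [-0.002, -1.0, -0.0], [0.0, 0.0, -1.0]]
wrist_force: [0.3, 0.5, -0.4]
grip_width: 85.1
```

send_rows:
  steps:
    - [[0,0,0,0,1],[0,0,-1,0,1],[0,0,-2,0,1],[0,0,-1,0,1],[0,0,0,0,1]]

```text
clock: 8.7
tool_pos: [572.7, -102.0, 124.5]
tool_rot: [[1.0, 0.001, -0.003], [0.001, -1.0, 0.001], [-0.003, -0.001, -1.0]]
wrist_force: [0.4, 0.5, 0.1]
grip_width: 85.6
```

```bash
python3 - <<'E'
from h import *
a=[bot.get_image(n)["color"] for n in ("scene","wrist")]
cv2.imwrite("pics/l1.png",cv2.resize(np.hstack(a),(800,250)))
print(bot.get_obs()["tool_pos"])
for n in("scene","side","wrist"):
    T=bot.get_image(n)["T"]
    for l in("lamp_mid","jar_mid"):
        for d in bot.mark_of(n,l)[:2]: print(n,l,round(d["p"],2),np.round((T@np.r_[d["xyz"],1])[:3],1))
E
```

```text
[ 574.01067019 -102.70562525  126.32198996]
scene lamp_mid 0.58 [ 573.6 -108.5   59.2]
scene jar_mid 0.69 [588.2 304.5  55.5]
side lamp_mid 0.95 [ 374.  -138.    44.6]
side lamp_mid 0.79 [ 571.9 -102.2   60.9]
side jar_mid 0.8 [582.6 303.5  52.2]
wrist lamp_mid 0.85 [ 370.6 -138.8   46.8]
```

View pics/l1.png

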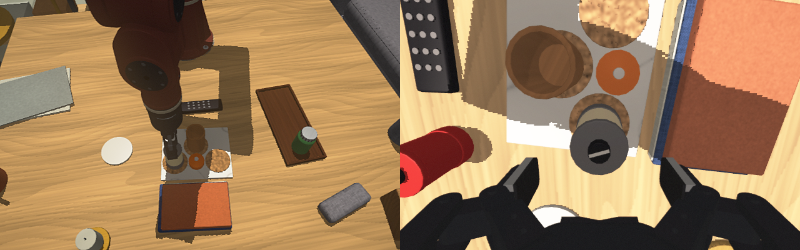

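The jar stands in the tray at scene-view (303,140), and the cream lamp at wrist-view (600,145) lies between the jaws. Descending.

send_rows:
  steps:
    - [[0,-0.1,-2,0,1],[0,0,-2,0,1],[0,0,-2,0,1],[0,0,-1.5,0,1],[0,0,-0.6,0,1]]

```text
clock: 9.75
tool_pos: [573.1, -104.2, 43.9]
tool_rot: [[1.0, -0.0, -0.002], [-0.0, -1.0, 0.001], [-0.002, -0.001, -1.0]]
wrist_force: [-0.1, 0.1, -0.4]
grip_width: 85.4
```

send_rows:
  steps:
    - [[0,0,0,0,1],[0,0,0,0,0],[0,0,0,0,-0.5],[0,0,0,0,-1],[0,0,0,0,-1]]

```text
clock: 10.25
tool_pos: [574.6, -104.6, 46.5]
tool_rot: [[1.0, 0.0, 0.001], [0.0, -1.0, -0.001], [0.001, 0.001, -1.0]]
wrist_force: [-1.8, -0.2, 5.3]
grip_width: 50.8
```

send_rows:
  steps:
    - [[0,0,0,0,-1],[0,0,0,0,-1],[0,0,1,0,-1],[0,0,2,0,-1],[0,0,2,0,-1]]

```text
clock: 10.75
tool_pos: [573.9, -104.3, 96.4]
tool_rot: [[1.0, 0.0, -0.0], [0.0, -1.0, 0.0], [-0.0, -0.0, -1.0]]
wrist_force: [0.4, -0.9, -1.1]
grip_width: 51.1
```

send_rows:
  steps:
    - [[0,0,3,0,-1],[0,0,3,0,-1],[-0.5,1,1,0,-1],[-1,2,0,0,-1],[-2,3.7,0,0,-1]]

```text
clock: 11.25
tool_pos: [539.4, -37.7, 165.4]
tool_rot: [[1.0, -0.002, 0.002], [-0.002, -1.0, -0.001], [0.002, 0.001, -1.0]]
wrist_force: [-0.1, 0.8, -2.2]
grip_width: 50.9
```

send_rows:
  steps:
    - [[-2,4,0,0,-1],[-2,4,0,0,-1],[-2,4,0,0,-1],[-2,4,0,0,-1],[-2,4,0,0,-1]]

```text
clock: 11.75
tool_pos: [437.1, 164.2, 165.1]
tool_rot: [[1.0, -0.0, -0.001], [-0.0, -1.0, 0.0], [-0.001, -0.0, -1.0]]
wrist_force: [0.5, 0.0, -2.2]
grip_width: 50.5
```

send_rows:
  steps:
    - [[-2,4,0,0,-1],[-1.5,4,0,0,-1],[-1,3,0,0,-1],[-1,1.5,0,0,-1],[0,0.5,0,0,-1]]

```text
clock: 12.25
tool_pos: [381.8, 294.0, 164.9]
tool_rot: [[1.0, 0.003, -0.001], [0.003, -1.0, -0.0], [-0.001, 0.0, -1.0]]
wrist_force: [0.7, -0.9, -1.9]
grip_width: 51.1
```

send_rows:
  steps:
    - [[0,0,-3,0,-1],[0,0,-3,0,-1],[0,0,-3,0,-1],[0,0,-1.5,0,-1],[0,0,0,0,-1]]

```text
clock: 12.75
tool_pos: [382.3, 291.2, 58.3]
tool_rot: [[1.0, -0.001, -0.004], [-0.001, -1.0, -0.002], [-0.004, 0.002, -1.0]]
wrist_force: [0.0, -0.0, -1.4]
grip_width: 50.9
```

send_rows:
  steps:
    - [[0,0,-1,0,-1],[0,0,-0.6,0,-1],[0,0,0,0,-1],[0,0,-0.2,0,-1],[0,0,-0.2,0,-1]]

```text
clock: 13.25
tool_pos: [384.4, 292.8, 40.6]
tool_rot: [[1.0, 0.0, 0.001], [0.0, -1.0, 0.0], [0.001, -0.0, -1.0]]
wrist_force: [0.2, -0.3, -1.2]
grip_width: 50.9
```

send_rows:
  steps:
    - [[0,0,0,0,-1],[0,0,0,0,0],[0,0,0,0,1],[0,0,0,0,1],[0,0,0,0,1]]

```text
clock: 13.75
tool_pos: [384.2, 292.6, 40.4]
tool_rot: [[1.0, -0.0, 0.0], [-0.0, -1.0, 0.0], [0.0, -0.0, -1.0]]
wrist_force: [0.2, -0.1, 0.3]
grip_width: 85.6
```

send_rows:
  steps:
    - [[0,0,1,0,1],[0,0,3,0,1],[0,0,4,0,1],[0,0,4,0,1],[0,0,0,0,1]]

```text
clock: 14.25
tool_pos: [386.8, 294.2, 165.9]
tool_rot: [[1.0, 0.0, 0.007], [0.0, -1.0, 0.004], [0.007, -0.004, -1.0]]
wrist_force: [1.0, -0.1, -0.8]
grip_width: 85.6
```

send_rows:
  steps:
    - [[0.5,-1,0,7,1],[1,-2,0,7,1],[1.5,-3,0,7,1],[1.5,-3.5,0,7,1],[1.5,-3.5,0,7,1]]

```text
clock: 14.75
tool_pos: [444.3, 161.4, 160.7]
tool_rot: [[0.816, 0.578, 0.0], [0.578, -0.816, 0.0], [0.0, 0.0, -1.0]]
wrist_force: [0.3, 0.3, -0.4]
grip_width: 85.1
```

send_rows:
  steps:
    - [[1.5,-3.5,0,7,1],[1.5,-3.5,0,7,1],[1.5,-3.5,0,7,1],[1.5,-3,0,7,1],[1,-3,0,7,1]]

```text
clock: 15.25
tool_pos: [514.7, -4.0, 160.7]
tool_rot: [[0.338, 0.941, 0.001], [0.941, -0.338, -0.0], [0.0, 0.0, -1.0]]
wrist_force: [1.0, 0.0, -0.1]
grip_width: 85.7
```

send_rows:
  steps:
    - [[0.7,-2,0,7,1],[0.5,-1,0,7,1],[0,0,-1,0,1],[0,0,0,0,1],[0,0,0,0,1]]

```text
clock: 15.75
tool_pos: [525.2, -31.5, 149.9]
tool_rot: [[0.107, 0.994, -0.001], [0.994, -0.107, 0.0], [0.0, -0.001, -1.0]]
wrist_force: [-0.9, 1.1, -1.0]
grip_width: 85.4
```

```bash
python3 - <<'E'
from h import *
a=[bot.get_image(n)["color"] for n in ("scene","wrist")]
cv2.imwrite("pics/c1.png",cv2.resize(np.hstack(a),(800,250)))
print(bot.get_obs()["tool_pos"])
for n in("scene","side","wrist"):
    T=bot.get_image(n)["T"]
    for l in("lamp_mid","cup_mid","top_mid"):
        for d in bot.mark_of(n,l)[:2]: print(n,l,round(d["p"],2),np.round((T@np.r_[d["xyz"],1])[:3],1))
E
```

```text
[525.73409757 -31.6073232  150.3731972 ]
scene lamp_mid 0.86 [383.9 294.1  51.9]
scene lamp_mid 0.85 [ 371.9 -134.8   50.1]
scene cup_mid 0.67 [529.9 -29.9  58.7]
scene top_mid 0.72 [592.8 -42.1  31.8]
side lamp_mid 0.86 [383.  296.6  54. ]
side lamp_mid 0.69 [ 372.3 -140.    44.7]
side cup_mid 0.94 [528.7 -32.7  54.1]
side cup_mid 0.74 [ 569.6 -103.9   10.1]
side top_mid 0.6 [591.  -39.6  30. ]
wrist cup_mid 0.72 [525.7 -34.3  54.1]
wrist top_mid 0.68 [593.3 -43.8  33.8]
```

View pics/c1.png

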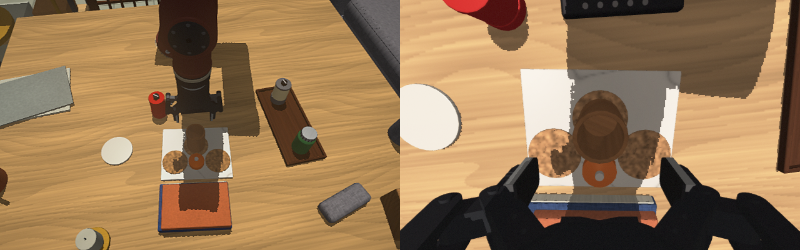

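The lamp and jar stand in the tray at scene-view (282,92) and (303,140). The cup is centred between the jaws at wrist-view (600,125).

send_rows:
  steps:
    - [[0.1,-0.1,-3,0,1],[0,0,-3,0,1],[0,0,-2.5,0,1],[0,0,-1.5,0,1],[0,0,-0.5,0,1]]

```text
clock: 16.95
tool_pos: [525.9, -33.2, 43.7]
tool_rot: [[0.105, 0.995, -0.003], [0.995, -0.105, 0.001], [0.0, -0.003, -1.0]]
wrist_force: [0.1, -0.4, 0.1]
grip_width: 85.5
```

send_rows:
  steps:
    - [[0,0,0,0,1],[0,0,0,0,0],[0,0,0,0,-0.5],[0,0,0,0,-1],[0,0,0,0,-1]]

```text
clock: 17.45
tool_pos: [528.0, -33.4, 46.8]
tool_rot: [[0.104, 0.995, 0.002], [0.995, -0.104, -0.0], [0.0, 0.002, -1.0]]
wrist_force: [-1.2, 0.4, 7.2]
grip_width: 57.2
```

send_rows:
  steps:
    - [[0,0,0,0,-1],[0,0,0,0,-1],[0,0,1,0,-1],[0,0,2,0,-1],[0,0,2,0,-1]]

```text
clock: 17.95
tool_pos: [526.9, -33.4, 96.6]
tool_rot: [[0.105, 0.995, -0.0], [0.995, -0.105, -0.0], [-0.0, -0.0, -1.0]]
wrist_force: [0.0, 0.3, 0.0]
grip_width: 57.5
```

send_rows:
  steps:
    - [[0,0,3,0,-1],[0,1,3,0,-1],[0,2,1,0,-1],[-0.3,3,0,0,-1],[-1,4,0,0,-1]]

```text
clock: 18.45
tool_pos: [515.2, 66.7, 166.9]
tool_rot: [[0.107, 0.994, 0.003], [0.994, -0.107, -0.0], [-0.0, 0.003, -1.0]]
wrist_force: [-0.4, 0.4, -1.0]
grip_width: 57.3
```

send_rows:
  steps:
    - [[-1,4,0,0,-1],[-1,4,0,0,-1],[-1,4,0,0,-1],[0,4,0,0,-1],[0,3,0,0,-1]]

```text
clock: 18.95
tool_pos: [483.7, 258.9, 166.5]
tool_rot: [[0.103, 0.995, 0.001], [0.995, -0.103, 0.001], [0.001, 0.001, -1.0]]
wrist_force: [0.2, -0.5, -1.3]
grip_width: 57.4
```

send_rows:
  steps:
    - [[0,2,0,0,-1],[0,1.5,0,0,-1],[0,0.5,0,0,-1],[0,0,-2,0,-1],[0,0,-2,0,-1]]

```text
clock: 19.45
tool_pos: [484.7, 296.2, 125.6]
tool_rot: [[0.105, 0.994, 0.002], [0.994, -0.105, 0.0], [0.0, 0.001, -1.0]]
wrist_force: [0.5, -0.6, -1.3]
grip_width: 57.2
```

send_rows:
  steps:
    - [[0,0,-3,0,-1],[0,0,-2,0,-1],[0,0,-1.5,0,-1],[0,0,0,0,-1],[0,0,0,0,-1]]

```text
clock: 19.95
tool_pos: [484.3, 296.0, 60.8]
tool_rot: [[0.105, 0.994, -0.0], [0.994, -0.105, -0.0], [-0.0, -0.0, -1.0]]
wrist_force: [0.0, -0.5, -0.7]
grip_width: 57.2
```

Commanded z is 60.3; place at about 40.3.

send_rows:
  steps:
    - [[0,0,-1,0,-1],[0,0,-0.6,0,-1],[0,0,0,0,-1],[0,0,-0.2,0,-1],[0,0,-0.2,0,-1]]

```text
clock: 20.45
tool_pos: [484.3, 296.8, 40.7]
tool_rot: [[0.104, 0.995, 0.0], [0.995, -0.104, 0.0], [0.0, 0.0, -1.0]]
wrist_force: [-8.1, -4.0, 32.5]
grip_width: 57.1
```

send_rows:
  steps:
    - [[0,0,0,0,-1],[0,0,0,0,0],[0,0,0,0,1],[0,0,0,0,1],[0,0,0,0,1]]

```text
clock: 20.95
tool_pos: [484.1, 296.6, 40.2]
tool_rot: [[0.105, 0.995, -0.0], [0.995, -0.105, -0.0], [-0.0, -0.0, -1.0]]
wrist_force: [-1.3, -0.5, -0.4]
grip_width: 85.5
```

send_rows:
  steps:
    - [[0,0,1,0,1],[0,0,3,0,1],[0,0,4,0,1],[0,0,4,0,1],[0,0,0,0,1]]

```text
clock: 21.45
tool_pos: [487.1, 298.0, 166.4]
tool_rot: [[0.104, 0.994, 0.008], [0.995, -0.104, 0.004], [0.005, 0.008, -1.0]]
wrist_force: [1.3, -0.6, -0.5]
grip_width: 85.0
```

```bash
python3 - <<'E'
from h import *
a=[bot.get_image(n)["color"] for n in ("scene","side")]
cv2.imwrite("pics/t1.png",cv2.resize(np.hstack(a),(800,250)))
print(bot.get_obs()["tool_pos"])
for n in("scene","side"):
    T=bot.get_image(n)["T"]
    for l in("cup_mid","jar_mid","lamp_mid","top_mid","coaster","mat_a"):
        for d in bot.mark_of(n,l)[:3]: print(n,l,round(d["p"],2),np.round((T@np.r_[d["xyz"],1])[:3],1))
E
```

```text
[484.76607577 296.93322822 161.70234726]
scene cup_mid 0.78 [482.5 297.9  55.9]
scene jar_mid 0.8 [586.6 302.3  56.4]
scene lamp_mid 0.85 [380.  290.3  52.9]
scene lamp_mid 0.69 [ 373.7 -132.6   52.3]
scene top_mid 0.61 [593.5 -39.7  32. ]
scene coaster 0.76 [ 496.  -288.2   -0.8]
scene mat_a 0.87 [525.7 -33.5   9.4]
scene mat_a 0.64 [ 571.8 -102.9    6. ]
scene mat_a 0.57 [584.7  26.1   7.9]
side cup_mid 0.61 [484.1 293.   47.8]
side jar_mid 0.75 [583.5 301.8  52.6]
side lamp_mid 0.96 [385.9 294.7  53.8]
side lamp_mid 0.67 [ 369.8 -140.3   45.6]
side top_mid 0.95 [592.3 -38.7  31.7]
side coaster 0.8 [ 499.5 -279.6    0.6]
side coaster 0.57 [ 573.5 -102.5   10.7]
side mat_a 0.97 [526.7 -29.2   7. ]
side mat_a 0.7 [586.4  29.2   7.9]
side mat_a 0.62 [ 572.5 -101.3   11.8]
```

View pics/t1.png

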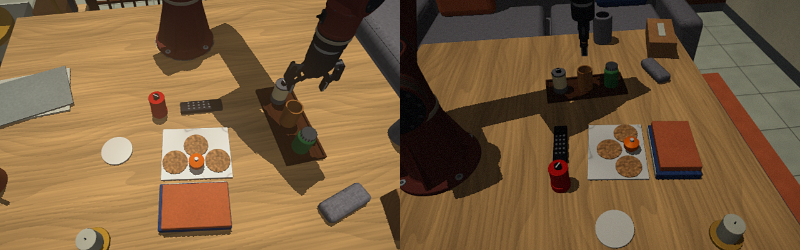

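All three stand upright in the tray and the top, at scene-view (196,160), is undisturbed. I'll get the mat centres from masks, then fetch the top.

```bash
python3 - <<'E'
from h import *
for n in ("scene","side"):
    i=bot.get_image(n)
    for l,z in (("mat_a",12),("coaster",7)):
        for r in bot.regions_of(n,l)[:3]:
            c=max(cv2.findContours(r["mask"].astype(np.uint8),0,2)[0],key=cv2.contourArea)
            w=proj(i,c,z)[:,:2].astype(np.float32)
            print(n,l,round(r["p"],2),cv2.minEnclosingCircle(w),cv2.fitEllipse(w))
E
```

```text
scene mat_a 0.91 ((573.5027465820312, -105.21735382080078), 40.27387237548828) ((573.4624633789062, -105.00768280029297), (77.48949432373047, 78.6246109008789), 94.57192993164062)
scene mat_a 0.64 ((525.87548828125, -31.188343048095703), 40.69549560546875) ((523.9702758789062, -31.55072784423828), (73.72364807128906, 79.98298645019531), 162.52627563476562)
scene mat_a 0.58 ((588.995361328125, 28.826923370361328), 40.54436111450195) ((588.6736450195312, 28.60345458984375), (78.0234603881836, 79.34765625), 69.78536224365234)
scene coaster 0.79 ((500.0858459472656, -284.8567199707031), 51.97492599487305) ((500.4849853515625, -284.8479309082031), (96.84011840820312, 102.77522277832031), 130.6298370361328)
side mat_a 0.86 ((588.8485717773438, 28.04625701904297), 41.6061897277832) ((586.61572265625, 32.12631607055664), (70.74808502197266, 82.8595199584961), 111.88076782226562)
side mat_a 0.6 ((527.072021484375, -30.388521194458008), 41.59283447265625) ((526.4187622070312, -30.83584976196289), (77.54989624023438, 80.71067810058594), 172.96006774902344)
side coaster 0.85 ((500.5560607910156, -285.224365234375), 50.64921188354492) ((500.2436218261719, -285.2644348144531), (96.71709442138672, 99.80632019042969), 10.912253379821777)
```

send_rows:
  steps:
    - [[0,-1,0,0,1],[0.5,-2,0,0,1],[1,-3,0,0,1],[1.5,-4,0,0,1],[1.5,-4,0,0,1]]

```text
clock: 23.05
tool_pos: [529.2, 154.9, 160.4]
tool_rot: [[0.104, 0.995, 0.0], [0.995, -0.104, -0.0], [-0.0, 0.0, -1.0]]
wrist_force: [1.0, 0.4, -0.7]
grip_width: 85.6
```

send_rows:
  steps:
    - [[1.5,-4,0,0,1],[1.5,-4,0,0,1],[1.5,-4,0,0,1],[1,-4,0,0,1],[0.3,-2,0,0,1]]

```text
clock: 23.55
tool_pos: [587.6, -27.3, 160.2]
tool_rot: [[0.107, 0.994, 0.0], [0.994, -0.107, -0.001], [-0.001, 0.001, -1.0]]
wrist_force: [-0.3, 0.4, 0.3]
grip_width: 85.5
```

send_rows:
  steps:
    - [[0.5,-1.2,0,0,1],[0,-0.5,-3,0,1],[0,0,-3,0,1],[0,0,0,0,1],[0,0,0,0,1]]

```text
clock: 24.05
tool_pos: [591.8, -39.9, 100.6]
tool_rot: [[0.104, 0.995, -0.001], [0.995, -0.104, 0.0], [0.0, -0.001, -1.0]]
wrist_force: [0.1, -0.3, 0.7]
grip_width: 85.7
```

```bash
python3 - <<'E'
from h import *
i=bot.get_image("wrist")
cv2.imwrite("pics/t2.png",i["color"])
print(bot.get_obs()["tool_pos"])
for l in("top_mid","mat_a"):
  for d in bot.mark_of("wrist",l)[:3]: print(l,round(d["p"],2),np.round((i["T"]@np.r_[d["xyz"],1])[:3],1))
E
```

```text
[592.59309591 -40.11061024 101.53875787]
top_mid 0.64 [594.5 -40.3  36.8]
mat_a 0.92 [ 571.8 -103.9    9.4]
mat_a 0.86 [527.6 -33.6  10.6]
mat_a 0.58 [586.9  24.9   5.5]
```

View pics/t2.png

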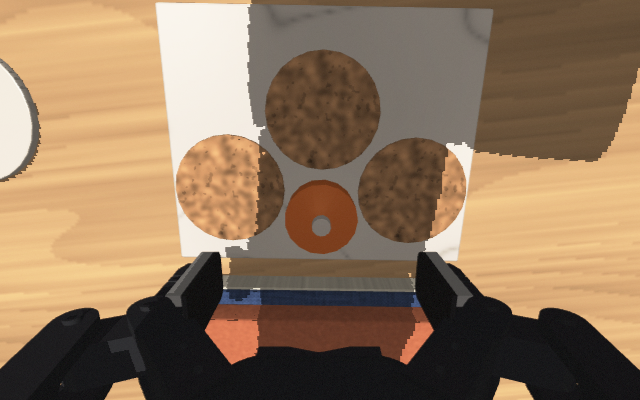

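The top at wrist (321,218) is centred between the jaws. Descending to z 10.

send_rows:
  steps:
    - [[0.1,0,-3,0,1],[0,0,-2.5,0,1],[0,0,-2,0,1],[0,0,-1,0,1],[0,0,-0.5,0,1]]

```text
clock: 24.7
tool_pos: [593.3, -40.3, 10.4]
tool_rot: [[0.104, 0.995, 0.0], [0.995, -0.104, -0.0], [-0.0, 0.0, -1.0]]
wrist_force: [0.4, -0.3, 0.2]
grip_width: 85.3
```

send_rows:
  steps:
    - [[0,0,0,0,1],[0,0,0,0,0],[0,0,0,0,-0.5],[0,0,0,0,-1],[0,0,0,0,-1]]

```text
clock: 25.2
tool_pos: [593.7, -40.5, 11.5]
tool_rot: [[0.104, 0.995, 0.001], [0.995, -0.104, -0.0], [-0.0, 0.001, -1.0]]
wrist_force: [-1.7, 0.3, 7.4]
grip_width: 46.2
```

send_rows:
  steps:
    - [[0,0,0,0,-1],[0,0,0,0,-1],[0,0,1,0,-1],[0,0,2,0,-1],[0,0,2,0,-1]]

```text
clock: 25.7
tool_pos: [592.9, -40.4, 61.4]
tool_rot: [[0.105, 0.995, -0.0], [0.995, -0.105, 0.0], [0.0, -0.0, -1.0]]
wrist_force: [0.2, -0.7, -0.2]
grip_width: 46.3
```

send_rows:
  steps:
    - [[0,0,3,0,-1],[0,0,3,0,-1],[0,-1,1,0,-1],[-0.5,-2,0,0,-1],[-1,-3,0,0,-1]]

```text
clock: 26.2
tool_pos: [578.4, -100.6, 130.7]
tool_rot: [[0.103, 0.995, 0.001], [0.995, -0.103, -0.0], [-0.0, 0.001, -1.0]]
wrist_force: [-0.6, -0.2, -0.6]
grip_width: 46.2
```

send_rows:
  steps:
    - [[-1.5,-4,0,0,-1],[-1.5,-4,0,0,-1],[-1.5,-4,0,0,-1],[-1.5,-3,0,0,-1],[-1,-2,0,0,-1]]

```text
clock: 26.7
tool_pos: [506.5, -273.0, 130.0]
tool_rot: [[0.107, 0.994, -0.001], [0.994, -0.107, -0.0], [-0.0, -0.001, -1.0]]
wrist_force: [0.4, 0.5, -0.1]
grip_width: 46.2
```

send_rows:
  steps:
    - [[-0.5,-1,-1,0,-1],[-0.2,-0.5,-3,0,-1],[0,0,-3,0,-1],[0,0,-2,0,-1],[0,0,0,0,-1]]

```text
clock: 27.2
tool_pos: [498.9, -283.5, 36.9]
tool_rot: [[0.104, 0.995, -0.005], [0.995, -0.104, 0.004], [0.003, -0.005, -1.0]]
wrist_force: [-0.3, 0.1, -0.1]
grip_width: 46.4
```

send_rows:
  steps:
    - [[0,0,-1,0,-1],[0,0,-1,0,-1],[0,0,-0.5,0,-1],[0,0,0,0,-1],[0,0,0,0,-1]]

```text
clock: 27.7
tool_pos: [501.3, -285.5, 15.6]
tool_rot: [[0.104, 0.995, 0.0], [0.995, -0.104, -0.0], [-0.0, 0.0, -1.0]]
wrist_force: [0.1, 0.9, -0.4]
grip_width: 46.3
```

send_rows:
  steps:
    - [[0,0,-0.2,0,-1],[0,0,-0.2,0,-1],[0,0,-0.1,0,-1],[0,0,0,0,-1],[0,0,0,0,-1]]

```text
clock: 28.2
tool_pos: [501.2, -285.5, 10.5]
tool_rot: [[0.105, 0.995, 0.0], [0.995, -0.105, -0.0], [-0.0, 0.0, -1.0]]
wrist_force: [-0.6, 0.6, 2.9]
grip_width: 45.9
```

send_rows:
  steps:
    - [[0,0,0,0,0],[0,0,0,0,1],[0,0,0,0,1],[0,0,0,0,1],[0,0,0,0,1]]

```text
clock: 28.7
tool_pos: [501.0, -285.4, 10.2]
tool_rot: [[0.105, 0.995, -0.0], [0.995, -0.105, 0.0], [0.0, -0.0, -1.0]]
wrist_force: [0.5, 0.3, 0.3]
grip_width: 85.6
```

send_rows:
  steps:
    - [[0,0,1,0,1],[0,0,3,0,1],[0,0,4,0,1],[0,0,4,0,1],[0,0,3,0,1]]

```text
clock: 29.2
tool_pos: [501.6, -285.7, 163.7]
tool_rot: [[0.104, 0.995, 0.002], [0.995, -0.104, -0.002], [-0.001, 0.002, -1.0]]
wrist_force: [-0.4, 0.6, -0.4]
grip_width: 85.6
```

```bash
python3 - <<'E'
from h import *
a=[bot.get_image(n)["color"] for n in ("scene","wrist")]
cv2.imwrite("pics/t3.png",cv2.resize(np.hstack(a),(800,250)))
print(bot.get_obs()["tool_pos"])
for n in("scene","side","wrist"):
    T=bot.get_image(n)["T"]
    for l in("cup_mid","jar_mid","lamp_mid","top_mid","coaster"):
        for d in bot.mark_of(n,l)[:2]: print(n,l,round(d["p"],2),np.round((T@np.r_[d["xyz"],1])[:3],1))
E
```

```text
[ 503.32146263 -287.00397336  165.59044785]
scene cup_mid 0.93 [482.2 294.7  51.6]
scene cup_mid 0.48 [ 501.6 -289.2   32.5]
scene jar_mid 0.83 [587.3 303.1  56.5]
scene jar_mid 0.31 [484.4 293.4  55.2]
scene lamp_mid 0.96 [ 372.2 -134.4   48. ]
scene lamp_mid 0.73 [382.9 290.3  57.7]
scene top_mid 0.72 [ 504.1 -292.5   36.4]
scene coaster 0.7 [ 497.4 -288.8    2.1]
scene coaster 0.62 [483.9 299.3  50.8]
side cup_mid 0.52 [481.8 296.1  49.8]
side lamp_mid 0.85 [ 372.7 -138.4   44.2]
side lamp_mid 0.61 [384.6 291.4  53.4]
side top_mid 0.57 [ 499.7 -284.3   30. ]
side top_mid 0.2 [ 500.5 -284.7    1. ]
side coaster 0.92 [ 502.1 -280.1   -0.7]
wrist jar_mid 0.43 [ 576.2 -106.2   10.6]
wrist top_mid 0.72 [ 501.9 -286.    29.4]
```

View pics/t3.png

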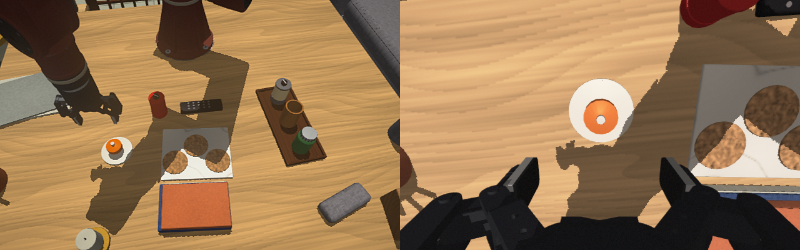

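The top stands in the middle of the coaster at scene-view (115,148), and the tray trio is upright. Now the cup goes back.

send_rows:
  steps:
    - [[0,1,0,0,1],[0,3,0,0,1],[-0.2,4,0,0,1],[-0.3,5,0,0,1],[-0.2,5,0,0,1]]

```text
clock: 30.7
tool_pos: [493.4, -103.5, 160.3]
tool_rot: [[0.105, 0.994, 0.0], [0.994, -0.105, 0.0], [0.0, 0.0, -1.0]]
wrist_force: [0.7, 1.1, -0.3]
grip_width: 85.0
```

send_rows:
  steps:
    - [[-0.2,5,0,0,1],[-0.2,5,0,0,1],[-0.2,5,0,0,1],[-0.2,5,0,0,1],[-0.2,5,0,0,1]]

```text
clock: 31.2
tool_pos: [483.2, 146.8, 160.6]
tool_rot: [[0.104, 0.995, 0.001], [0.995, -0.104, 0.0], [0.0, 0.0, -1.0]]
wrist_force: [1.7, 0.3, 0.4]
grip_width: 85.3
```

send_rows:
  steps:
    - [[0,5,0,0,1],[0,4,0,0,1],[0,3,0,0,1],[0,2,0,0,1],[0,1.2,0,0,1]]

```text
clock: 31.7
tool_pos: [483.2, 298.2, 160.2]
tool_rot: [[0.103, 0.995, -0.0], [0.995, -0.103, 0.0], [0.0, -0.0, -1.0]]
wrist_force: [0.5, 0.5, 0.4]
grip_width: 85.1
```

send_rows:
  steps:
    - [[0,0,0,0,1],[0,0,-2,0,1],[0,0,-3,0,1],[0,0,0,0,1],[0,0,0,0,1]]

```text
clock: 32.2
tool_pos: [483.8, 295.3, 110.6]
tool_rot: [[0.106, 0.994, -0.001], [0.994, -0.106, -0.001], [-0.001, -0.001, -1.0]]
wrist_force: [0.3, 0.8, 0.4]
grip_width: 85.1
```

Descend to commanded z of 40.3.

send_rows:
  steps:
    - [[0,0,-2,0,1],[0,0,-2,0,1],[0,0,-2,0,1],[0,0,-0.7,0,1],[0,0,-0.3,0,1]]

```text
clock: 32.7
tool_pos: [484.5, 296.2, 40.9]
tool_rot: [[0.105, 0.994, 0.0], [0.994, -0.105, 0.0], [0.0, 0.0, -1.0]]
wrist_force: [-0.4, -0.2, 0.1]
grip_width: 85.7
```

send_rows:
  steps:
    - [[0,0,0,0,1],[0,0,0,0,0],[0,0,0,0,-0.5],[0,0,0,0,-1],[0,0,0,0,-1]]

```text
clock: 33.2
tool_pos: [484.8, 296.7, 41.6]
tool_rot: [[0.104, 0.995, 0.002], [0.995, -0.104, 0.001], [0.001, 0.002, -1.0]]
wrist_force: [-1.8, 0.4, 7.3]
grip_width: 57.5
```

send_rows:
  steps:
    - [[0,0,0,0,-1],[0,0,0,0,-1],[0,0,0,0,-1],[0,0,0,0,-1],[0,0,1,0,-1]]

```text
clock: 33.7
tool_pos: [483.5, 296.1, 50.3]
tool_rot: [[0.104, 0.995, -0.001], [0.995, -0.104, -0.001], [-0.001, -0.001, -1.0]]
wrist_force: [-0.0, 0.1, -1.2]
grip_width: 57.4
```

send_rows:
  steps:
    - [[0,0,2,0,-1],[0,0,3,0,-1],[0,0,3,0,-1],[0,0,3,0,-1],[0,-1,1,0,-1]]

```text
clock: 34.2
tool_pos: [485.6, 287.4, 174.0]
tool_rot: [[0.103, 0.995, 0.005], [0.995, -0.103, 0.002], [0.003, 0.005, -1.0]]
wrist_force: [0.9, -0.3, -1.0]
grip_width: 57.2
```

send_rows:
  steps:
    - [[0,-2,0,0,-1],[0,-3,0,0,-1],[0.5,-4,0,0,-1],[0.5,-4,0,0,-1],[0.5,-4,0,0,-1]]

```text
clock: 34.7
tool_pos: [498.5, 114.4, 170.1]
tool_rot: [[0.104, 0.995, -0.0], [0.995, -0.104, -0.0], [-0.0, -0.0, -1.0]]
wrist_force: [-0.4, 1.1, -1.4]
grip_width: 57.1
```

send_rows:
  steps:
    - [[1,-4,0,0,-1],[1,-4,0,0,-1],[0.5,-3,0,0,-1],[0.3,-2,0,0,-1],[0,-1,0,0,-1]]

```text
clock: 35.2
tool_pos: [526.8, -25.8, 170.0]
tool_rot: [[0.107, 0.994, -0.001], [0.994, -0.107, -0.0], [-0.0, -0.001, -1.0]]
wrist_force: [-0.4, -0.5, -1.5]
grip_width: 57.2
```

send_rows:
  steps:
    - [[0,-1,-1,0,-1],[0,0,-2,0,-1],[0,0,-3,0,-1],[0,0,-3,0,-1],[0,0,-1,0,-1]]

```text
clock: 35.7
tool_pos: [524.4, -32.7, 67.2]
tool_rot: [[0.104, 0.995, -0.005], [0.995, -0.104, 0.001], [0.001, -0.005, -1.0]]
wrist_force: [0.4, 0.6, -0.4]
grip_width: 57.1
```

send_rows:
  steps:
    - [[0,0,-1,0,-1],[0,0,-0.5,0,-1],[0,0,0,0,-1],[0,0,0,0,-1],[0,0,-0.3,0,-1]]

```text
clock: 36.2
tool_pos: [528.1, -33.9, 53.3]
tool_rot: [[0.104, 0.995, 0.002], [0.995, -0.104, -0.0], [-0.0, 0.002, -1.0]]
wrist_force: [-0.6, 0.1, -0.7]
grip_width: 57.0
```

send_rows:
  steps:
    - [[0,0,-0.3,0,-1],[0,0,-0.2,0,-1],[0,0,0,0,-1],[0,0,0,0,-1],[0,0,0,0,-1]]

```text
clock: 36.7
tool_pos: [527.2, -33.7, 47.6]
tool_rot: [[0.105, 0.995, 0.0], [0.995, -0.105, -0.0], [-0.0, 0.0, -1.0]]
wrist_force: [-1.9, 0.2, 5.9]
grip_width: 57.1
```

send_rows:
  steps:
    - [[0,0,0,0,0],[0,0,0,0,1],[0,0,0,0,1],[0,0,0,0,1],[0,0,0,0,1]]

```text
clock: 37.2
tool_pos: [527.1, -33.7, 47.2]
tool_rot: [[0.105, 0.995, -0.0], [0.995, -0.105, -0.0], [-0.0, -0.0, -1.0]]
wrist_force: [-0.5, 0.4, -0.6]
grip_width: 85.4
```

send_rows:
  steps:
    - [[0,0,1,0,1],[0,0,3,0,1],[0,0,4,0,1],[0,0,4,0,1],[0,0,0,0,1]]

```text
clock: 37.7
tool_pos: [530.2, -34.3, 173.2]
tool_rot: [[0.104, 0.994, 0.009], [0.995, -0.104, -0.002], [-0.001, 0.009, -1.0]]
wrist_force: [0.4, 0.3, 0.4]
grip_width: 85.6
```

send_rows:
  steps:
    - [[0,1,0,-7,1],[0,2,0,-7,1],[0.5,3,0,-7,1],[0.5,3.5,0,-7,1],[0.5,3.5,0,-7,1]]

```text
clock: 38.2
tool_pos: [542.0, 97.4, 167.7]
tool_rot: [[0.66, 0.751, 0.0], [0.751, -0.66, 0.0], [0.0, 0.0, -1.0]]
wrist_force: [-0.4, -0.8, 0.5]
grip_width: 85.3
```

send_rows:
  steps:
    - [[0.5,3.5,0,-7,1],[0.5,3.5,0,-7,1],[0.5,3.5,0,-7,1],[1,3,0,-7,1],[1,3,0,-7,1]]

```text
clock: 38.7
tool_pos: [577.0, 262.8, 167.6]
tool_rot: [[0.971, 0.237, -0.0], [0.237, -0.971, -0.0], [-0.0, 0.0, -1.0]]
wrist_force: [-0.1, -0.2, 0.2]
grip_width: 85.2
```

send_rows:
  steps:
    - [[0.5,2,0,-7,1],[0.3,1,0,-7,1],[0,0.9,-1,0,1],[0,0,-3,0,1],[0,0,0,0,1]]

```text
clock: 39.2
tool_pos: [582.2, 299.3, 123.3]
tool_rot: [[1.0, 0.003, -0.006], [0.003, -1.0, -0.003], [-0.006, 0.002, -1.0]]
wrist_force: [-0.6, -0.1, -0.4]
grip_width: 85.2
```

```bash
python3 - <<'E'
from h import *
a=[bot.get_image(n)["color"] for n in ("scene","wrist")]
cv2.imwrite("pics/r1.png",cv2.resize(np.hstack(a),(800,250)))
print(bot.get_obs()["tool_pos"])
for n in("scene","side","wrist"):
    T=bot.get_image(n)["T"]
    for l in("cup_mid","jar_mid"):
        for d in bot.mark_of(n,l)[:2]: print(n,l,round(d["p"],2),np.round((T@np.r_[d["xyz"],1])[:3],1))
E
```

```text
[584.327136   299.74011266 126.96528566]
scene cup_mid 0.86 [525.9 -35.   59. ]
scene jar_mid 0.63 [587.1 303.4  54.3]
side cup_mid 0.83 [525.6 -33.4  52.6]
side jar_mid 0.66 [582.6 304.1  52.7]
```

View pics/r1.png

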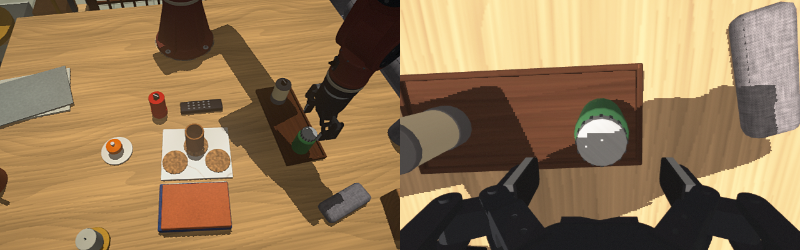

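The cup stands on the front mat at scene-view (195,140), and the jar at wrist-view (601,135) is between the jaws.

send_rows:
  steps:
    - [[0,0,-3,0,1],[0,0,-2.5,0,1],[0,0,-2,0,1],[0,0,-1,0,1],[0,0,-0.6,0,1]]

```text
clock: 40.25
tool_pos: [584.8, 300.2, 35.6]
tool_rot: [[1.0, 0.0, -0.001], [0.0, -1.0, -0.0], [-0.001, 0.0, -1.0]]
wrist_force: [0.5, -0.6, 0.7]
grip_width: 85.5
```

send_rows:
  steps:
    - [[0,0,0,0,1],[0,0,0,0,0],[0,0,0,0,-0.5],[0,0,0,0,-1],[0,0,0,0,-1]]

```text
clock: 40.75
tool_pos: [585.7, 300.6, 37.8]
tool_rot: [[1.0, 0.0, 0.002], [0.0, -1.0, 0.001], [0.002, -0.001, -1.0]]
wrist_force: [-1.3, -1.0, 7.3]
grip_width: 54.8
```

send_rows:
  steps:
    - [[0,0,0,0,-1],[0,0,0,0,-1],[0,0,0,0,-1],[0,0,0,0,-1],[0,0,1,0,-1]]

```text
clock: 41.25
tool_pos: [584.4, 300.0, 46.1]
tool_rot: [[1.0, 0.0, -0.001], [0.0, -1.0, -0.001], [-0.001, 0.001, -1.0]]
wrist_force: [-0.2, -0.4, -1.9]
grip_width: 54.8
```

send_rows:
  steps:
    - [[0,0,2,0,-1],[0,0,3,0,-1],[0,0,3,0,-1],[0,0,3,0,-1],[0,-1,1,0,-1]]

```text
clock: 41.75
tool_pos: [586.6, 291.4, 170.3]
tool_rot: [[1.0, 0.001, 0.005], [0.001, -1.0, 0.002], [0.005, -0.002, -1.0]]
wrist_force: [0.7, -0.1, -2.0]
grip_width: 54.7
```

send_rows:
  steps:
    - [[0,-2,0,0,-1],[0,-3,0,0,-1],[0.2,-4,0,0,-1],[0.2,-4,0,0,-1],[0.1,-4,0,0,-1]]

```text
clock: 42.25
tool_pos: [588.5, 117.1, 164.3]
tool_rot: [[1.0, -0.001, -0.003], [-0.001, -1.0, -0.001], [-0.003, 0.001, -1.0]]
wrist_force: [0.8, -0.8, -2.6]
grip_width: 54.4
```

send_rows:
  steps:
    - [[0,-4,0,0,-1],[0,-3,0,0,-1],[0,-1.5,0,0,-1],[0,-0.9,0,0,-1],[0,0,-1,0,-1]]

```text
clock: 42.75
tool_pos: [590.4, 25.3, 156.4]
tool_rot: [[1.0, -0.001, 0.001], [-0.001, -1.0, -0.0], [0.001, 0.0, -1.0]]
wrist_force: [0.9, 0.1, -2.2]
grip_width: 55.0
```

send_rows:
  steps:
    - [[0,0,-3,0,-1],[0,0,-3,0,-1],[0,0,-2,0,-1],[0,0,-1,0,-1],[0,0,-1,0,-1]]

```text
clock: 43.25
tool_pos: [589.8, 27.3, 55.3]
tool_rot: [[1.0, 0.001, -0.001], [0.001, -1.0, 0.0], [-0.001, -0.0, -1.0]]
wrist_force: [-0.0, -0.7, -2.2]
grip_width: 54.7
```

send_rows:
  steps:
    - [[0,0,-0.5,0,-1],[0,0,0,0,-1],[0,0,-0.4,0,-1],[0,0,-0.2,0,-1],[0,0,0,0,-1]]

```text
clock: 43.75
tool_pos: [590.2, 26.3, 45.4]
tool_rot: [[1.0, -0.0, 0.0], [-0.0, -1.0, 0.0], [0.0, -0.0, -1.0]]
wrist_force: [0.8, -0.9, -1.4]
grip_width: 54.8
```

Commanded z is 45.2, 2 mm more.

send_rows:
  steps:
    - [[0,0,-0.2,0,-1],[0,0,0,0,-1],[0,0,0,0,-1],[0,0,0,0,0],[0,0,0,0,1]]

```text
clock: 44.25
tool_pos: [590.2, 26.3, 43.4]
tool_rot: [[1.0, -0.0, 0.0], [-0.0, -1.0, 0.0], [0.0, -0.0, -1.0]]
wrist_force: [0.4, 0.5, 0.3]
grip_width: 67.8
```

send_rows:
  steps:
    - [[0,0,0,0,1],[0,0,0,0,1],[0,0,0,0,1],[0,0,1,0,1],[0,0,3,0,1]]

```text
clock: 44.75
tool_pos: [588.0, 26.4, 81.9]
tool_rot: [[1.0, -0.0, -0.005], [-0.0, -1.0, 0.0], [-0.005, -0.0, -1.0]]
wrist_force: [0.1, -0.1, 0.3]
grip_width: 85.5
```

send_rows:
  steps:
    - [[0,0,4,0,1],[0,0,4,0,1],[-0.5,1,0,0,1],[-1.5,2,0,0,1],[-2.5,3,0,0,1]]

```text
clock: 45.25
tool_pos: [545.6, 86.1, 163.7]
tool_rot: [[1.0, -0.002, 0.002], [-0.002, -1.0, -0.0], [0.002, 0.0, -1.0]]
wrist_force: [-0.3, 1.0, -0.0]
grip_width: 85.0
```

send_rows:
  steps:
    - [[-3,4,0,0,1],[-3,4,0,0,1],[-3,4,0,0,1],[-3,3.5,0,0,1],[-2,2.5,0,0,1]]

```text
clock: 45.75
tool_pos: [402.6, 268.0, 163.5]
tool_rot: [[1.0, 0.001, -0.0], [0.001, -1.0, 0.0], [-0.0, -0.0, -1.0]]
wrist_force: [0.7, 0.5, -0.1]
grip_width: 85.5
```

send_rows:
  steps:
    - [[-1.5,1.6,0,0,1],[-0.6,1,0,0,1],[0,0,-2,0,1],[0,0,-2,0,1],[0,0,0,0,1]]

```text
clock: 46.25
tool_pos: [382.9, 291.3, 121.5]
tool_rot: [[1.0, -0.0, -0.003], [-0.0, -1.0, -0.002], [-0.003, 0.002, -1.0]]
wrist_force: [-0.4, -0.5, 0.9]
grip_width: 85.3
```

```bash
python3 - <<'E'
from h import *
a=[bot.get_image(n)["color"] for n in ("scene","wrist")]
cv2.imwrite("pics/r2.png",cv2.resize(np.hstack(a),(800,250)))
print(bot.get_obs()["tool_pos"])
for n in("scene","side","wrist"):
    T=bot.get_image(n)["T"]
    for l in("jar_mid","lamp_mid"):
        for d in bot.mark_of(n,l)[:2]: print(n,l,round(d["p"],2),np.round((T@np.r_[d["xyz"],1])[:3],1))
E
```

```text
[384.29106367 291.98277549 123.55502975]
scene jar_mid 0.78 [594.   30.4  58.6]
scene lamp_mid 0.97 [382.7 290.8  54.5]
scene lamp_mid 0.58 [ 370.2 -135.2   49.8]
side jar_mid 0.8 [588.   29.7  58.4]
side lamp_mid 0.84 [384.  295.4  59.3]
side lamp_mid 0.59 [ 371.9 -140.7   46.7]
```

View pics/r2.png

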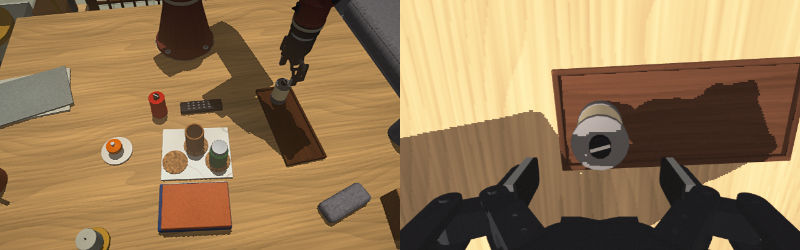

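The jar and cup are back at scene-view (218,155) and (195,140), and the cream lamp at wrist-view (600,140) is between the jaws. Descend from commanded z 123.2 to 40.2.

send_rows:
  steps:
    - [[0,0,-2,0,1],[0,0,-2,0,1],[0,0,-2,0,1],[0,0,-1.5,0,1],[0,0,-0.8,0,1]]

```text
clock: 47.3
tool_pos: [383.5, 291.9, 39.2]
tool_rot: [[1.0, -0.0, -0.001], [-0.0, -1.0, -0.001], [-0.001, 0.001, -1.0]]
wrist_force: [-0.2, -1.1, 1.3]
grip_width: 85.4
```

send_rows:
  steps:
    - [[0,0,0,0,1],[0,0,0,0,0],[0,0,0,0,-0.5],[0,0,0,0,-1],[0,0,0,0,-1]]

```text
clock: 47.8
tool_pos: [384.6, 292.6, 41.3]
tool_rot: [[1.0, 0.0, 0.001], [0.0, -1.0, 0.001], [0.001, -0.001, -1.0]]
wrist_force: [-1.6, -1.3, 7.2]
grip_width: 50.9
```

send_rows:
  steps:
    - [[0,0,0,0,-1],[0,0,0,0,-1],[0,0,0,0,-1],[0,0,0,0,-1],[0,0,1,0,-1]]

```text
clock: 48.3
tool_pos: [383.6, 292.0, 50.3]
tool_rot: [[1.0, -0.0, -0.001], [-0.0, -1.0, -0.001], [-0.001, 0.001, -1.0]]
wrist_force: [0.2, 0.2, -1.5]
grip_width: 50.9
```

send_rows:
  steps:
    - [[0,0,2,0,-1],[0,0,3,0,-1],[0,0,4,0,-1],[0,0,4,0,-1],[0.5,-1,1,0,-1]]

```text
clock: 48.8
tool_pos: [390.7, 283.8, 195.1]
tool_rot: [[1.0, 0.001, 0.006], [0.001, -1.0, 0.003], [0.006, -0.003, -1.0]]
wrist_force: [0.4, 0.8, -3.1]
grip_width: 51.0
```

send_rows:
  steps:
    - [[1,-2,0,0,-1],[1.5,-3,0,0,-1],[2,-4,0,0,-1],[2,-4,0,0,-1],[2,-4,0,0,-1]]

```text
clock: 49.3
tool_pos: [474.2, 110.3, 190.3]
tool_rot: [[1.0, 0.0, -0.0], [0.0, -1.0, -0.0], [-0.0, 0.0, -1.0]]
wrist_force: [0.3, -0.0, -2.6]
grip_width: 50.5
```

send_rows:
  steps:
    - [[2,-4,0,0,-1],[2,-4,0,0,-1],[2,-4,0,0,-1],[1.5,-4,0,0,-1],[1.5,-3,0,0,-1]]

```text
clock: 49.8
tool_pos: [564.0, -80.6, 190.0]
tool_rot: [[1.0, -0.001, -0.001], [-0.001, -1.0, -0.0], [-0.001, 0.0, -1.0]]
wrist_force: [0.0, 0.1, -1.2]
grip_width: 51.0
```

send_rows:
  steps:
    - [[1,-1.7,0,0,-1],[0,-1,0,0,-1],[0,0,-2,0,-1],[0,0,-3,0,-1],[0,0,-3,0,-1]]

```text
clock: 50.3
tool_pos: [573.4, -104.5, 109.6]
tool_rot: [[1.0, 0.0, 0.0], [0.0, -1.0, 0.0], [0.0, -0.0, -1.0]]
wrist_force: [-0.2, 0.0, -1.6]
grip_width: 50.9
```

send_rows:
  steps:
    - [[0,0,-2,0,-1],[0,0,-2,0,-1],[0,0,-1,0,-1],[0,0,-0.5,0,-1],[0,0,0,0,-1]]

```text
clock: 50.8
tool_pos: [573.8, -104.5, 55.3]
tool_rot: [[1.0, 0.0, -0.0], [0.0, -1.0, 0.0], [-0.0, -0.0, -1.0]]
wrist_force: [0.8, -0.3, -2.0]
grip_width: 50.9
```

Commanded z is 55.2, to 47.2.

send_rows:
  steps:
    - [[0,0,-0.4,0,-1],[0,0,-0.2,0,-1],[0,0,-0.1,0,-1],[0,0,-0.1,0,-1],[0,0,0,0,-1]]

```text
clock: 51.3
tool_pos: [574.2, -104.7, 47.4]
tool_rot: [[1.0, 0.0, 0.0], [0.0, -1.0, -0.0], [0.0, 0.0, -1.0]]
wrist_force: [0.5, -0.4, -1.2]
grip_width: 50.9
```

send_rows:
  steps:
    - [[0,0,0,0,0],[0,0,0,0,1],[0,0,0,0,1],[0,0,0,0,1],[0,0,0,0,1]]

```text
clock: 51.8
tool_pos: [574.2, -104.7, 47.4]
tool_rot: [[1.0, 0.0, 0.0], [0.0, -1.0, -0.0], [0.0, 0.0, -1.0]]
wrist_force: [-0.4, -0.1, -0.1]
grip_width: 85.5
```

send_rows:
  steps:
    - [[0,0,1,0,1],[0,0,3,0,1],[0,0,4,0,1],[0,0,4,0,1],[0,0,4,0,1]]

```text
clock: 52.3
tool_pos: [573.8, -104.6, 209.8]
tool_rot: [[1.0, 0.0, 0.001], [0.0, -1.0, -0.0], [0.001, 0.0, -1.0]]
wrist_force: [1.7, -0.7, 0.4]
grip_width: 85.5
```

send_rows:
  steps:
    - [[-2,3,0,0,1],[-3,4,0,0,1],[-3,4,0,0,1],[-2,4,0,0,1],[0,0,0,0,1]]

```text
clock: 52.8
tool_pos: [471.2, 48.9, 208.3]
tool_rot: [[1.0, 0.004, -0.001], [0.004, -1.0, 0.001], [-0.001, -0.001, -1.0]]
wrist_force: [-0.7, -1.2, -0.0]
grip_width: 85.7
```

send_rows:
  steps:
    - [[0,4,0,0,1],[0,4,0,0,1],[0,4,0,0,1],[0,2,0,0,1],[0,0,0,0,1]]

```text
clock: 53.3
tool_pos: [474.3, 187.3, 207.9]
tool_rot: [[1.0, 0.003, 0.001], [0.003, -1.0, 0.001], [0.001, -0.001, -1.0]]
wrist_force: [0.0, -0.5, 0.0]
grip_width: 85.4
```

```bash
python3 - <<'E'
from h import *
a=[bot.get_image(n)["color"] for n in ("scene","side")]
cv2.imwrite("pics/f.png",np.hstack([cv2.resize(a[0][120:320,90:410],(400,250)),cv2.resize(a[1][150:400,200:600],(400,250))]))
print(bot.get_obs()["tool_pos"],bot.get_obs()["wrist_force"])
for n in("scene","side"):
    T=bot.get_image(n)["T"]
    for l in("jar_mid","lamp_mid","cup_mid","top_mid","remote"):
        for d in bot.mark_of(n,l)[:2]: print(n,l,round(d["p"],2),np.round((T@np.r_[d["xyz"],1])[:3],1))
E
```

```text
[474.18571615 185.07308554 207.65397139] [0.441906   0.48954674 0.16606411]
scene jar_mid 0.62 [588.7  27.7  57.3]
scene lamp_mid 0.58 [ 370.4 -134.1   49.1]
scene cup_mid 0.74 [526.6 -34.7  59.6]
scene top_mid 0.81 [ 503.1 -290.9   30.7]
scene top_mid 0.71 [ 575.4 -111.    59.5]
scene remote 0.67 [369.8   8.3   3.8]
side jar_mid 0.54 [523.9 -33.7  55.2]
side lamp_mid 0.97 [ 372.8 -139.9   46.8]
side lamp_mid 0.66 [ 574.8 -102.9   62.3]
side cup_mid 0.68 [524.5 -33.   52.2]
side top_mid 0.72 [ 498.4 -286.2   29.9]
side remote 0.63 [374.3   7.6   5. ]
```

View pics/f.png

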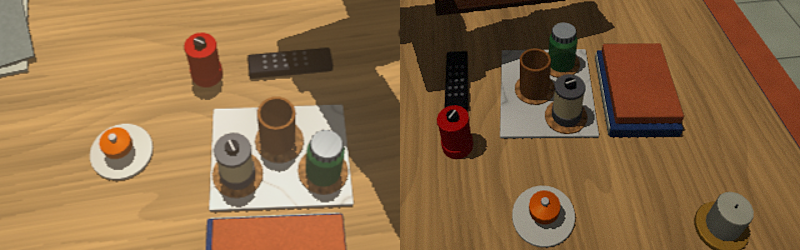

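The top is in the middle of the coaster at left-view (117,145). The lamp, cup and jar stand upright on their own mats at (235,160), (277,125) and (325,158). The remote has not moved and the arm is clear.

```bash
python3 -c "
from rig import bot
print(bot.sign_off())"
```

```text
the job is handed in; nothing more can be done
None
```

The job is handed in, at about 54 s on the robot's clock. I moved the jar, lamp and cup into the tray, set the spinning top on the coaster, then put the cup, jar and lamp back on their own mats. I left the red look-alike lamp alone.

**Last checks:**
- **Top:** upright on the coaster. It was released about 1 mm from my measured coaster centre.
- **Jar, cup and lamp:** all upright on their mats. Each was released within about 1 mm of where the gripper had picked it up.
- **Remote:** still where it lay, within the few millimetres the detector can resolve.
- **Arm:** clear of everything, with no contact force.

**Readings that disagreed or stood out:**
- In the last scene picture the detector put the top about 6 mm off the coaster's middle and the lamp about 6 mm from its start. The side picture put both within 2–3 mm of where they should be.
- Some detections were false. In the last pictures the lamp was once labelled as the top and the cup once as the jar. I checked these against the pictures and ignored them.
- Setting the cup down in the tray briefly pressed with 32 N at the wrist, below the force limits. It stayed upright.

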